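Hook a tool arm into a slotted stand and lock it

ROBOT

A 6-joint arm with a two-finger parallel gripper is mounted at the origin on a cart in front of the work surface, level with it; the furniture and walls round the work are solid. World frame = base frame: x ahead of the robot, y to its left, z up, the work surface at z = 0. Lengths are in m, angles in rad, forces in N, time in s.
With the tool pointing down it reaches from about 0.225 to 0.725 m from the base axis. Payload 3.1 kg.
Tool frame: the origin (TCP) lies midway between the tips of the shut fingers; the grasp point (between the pads) lies 19 mm behind it; z points along the fingers, y is the line along which they close (so a half turn about z gives the same grasp; the last joint's range is limited). The gripper opens to 85 mm and grips with 20 to 120 N. Pads are 22 mm wide; open, the fingers measure 114 mm over their backs; the gripper's body (76 mm by 85 mm) begins 54 mm behind the grasp point. The pads swing forward as they close: fully open they stand 13 mm farther back than shut.
Start: joints at [1.134, 0.048, 0.099, 1.622, 0, 1.443], TCP at [0.16, 0.5, 0.209] pointing down, gripper open.
Joint ranges: [-2.91, 2.91], [-0.99, 1.94], [-1.21, 1.42], [-2.12, 2.29], [-1.49, 1.47], [-3.14, 3.14]. Speed limits (rad/s): [2.79, 2.79, 3.14, 3.14, 3.14, 3.14].

INTERFACE

Orientations are given as a unit quaternion [w, x, y, z].
In Python, from workcell import robot gives the robot as it stands.
- The arm moves only by the shell command python3 -m pendant 'ROWS' [OPENING] [FORCE]. ROWS is a JSON list of rows, 1 to 10 of them, each of 6 numbers: dx, dy, dz in fractions of the full range, 1 being 0.6 m, then a rotation vector rx, ry, rz in normalised numbers (1 is 2 rad); each row shifts and turns the commanded pose from where the row before left it, along the tool's axes as they then stand; what a row does not reach is not made up. A row lasts 1/12 s, in which the tool goes at most 0.0417 m and 0.125 rad, less where a joint would pass 70% of its speed; a pose out of reach is approached as far as the arm can. OPENING is the finger opening in m, set as the command begins (- or left out keeps the last). The fingers move at their own pace and stop on an object; FORCE is the grip in N (left out, the last holds). Time passes only in rows, so rows that do not move let the fingers close. It prints the time, the measured TCP pose, the force, the opening and the grip force at its end. Shift and turn numbers lie between -1 and 1, and a call with a number outside is refused. Input that does not fit is refused with a message, and nothing moves.
- robot.get_obs(): the state, without advancing time (a new reading comes with each control period).
- robot.read_camera(name): name is "scene" or "top"; returns a dict with "color" (480x640x3 uint8, red, green, blue), "fovy" (degrees; the focal length in pixels is half the picture's height over the tangent of half this angle, whatever the lens; pixels are square), "cx", "cy" (the principal point, pixels), "rvec" (rotation vector, rad) and "tvec" (3), from world to camera coordinates, as OpenCV has them. Camera axes: x right, y down, z forward; pixel columns grow to the right and rows downward; lengths in m; the calibration is good to about 2 mm. A picture is of the moment at which its call begins. There is no depth.
- robot.close_job(): hands the job in; it is judged then, once.
Trained networks look in a picture, given as the dict that the camera call returned (one of the last four; its "shot" number tells which), for a name from the list of things; names that differ only in an ending like _2 or _b are one class to them, and where a whole thing is asked for, a point or a joint stands for the part that bears it (a point fixed in the world has none). Each returns a list of dicts, best first, with "conf" (0 to 1); they miss things now and then, are a little off and sometimes report something else, mostly with a low value. They report only what shows in the picture. A call takes as long as a camera call. They do not tell look-alikes from the thing itself.
- robot.spot_in(picture, target): "rect" ([left, top, width, height] in pixels, round what is visible of it).
- robot.outline_of(picture, target): "pixels" (480x640 bool, what is visible of it) and "rect" ([left, top, width, height] in pixels, round what is visible of it).
The state is a dict: "time_s": time; "qpos": joint angles; "qd": joint speeds; "tau": joint torques, N m; "tool_pos": TCP position; "tcp_rot": TCP orientation; "ft_force": force on the tool from outside, world axes, zero at the start; "ft_torque": the same for the moment, N m; "grip_width": finger opening in m; "grip_force": force on a finger pad.
Only numpy, scipy, OpenCV 4.12 (cv2) and the standard library are available. Lean on these libraries where they do the work, as an engineer would, in place of code of your own. Each camera call takes 0.05 s, during which the arm holds its last target. There are 200 camera calls.

TASK

Pick up the loose tool arm (the steel bracket with two claws at its back), hook both claws into the two slots of the upright stand, and press it gently down until it sits fully home and the spring catch has snapped out over it. The uprights are clamped a little higher or lower and further left or right on their base every time, so feel for the slots and the seat; never force the bracket against the stand with more than about 40 N. Let go of it, and leave the other things on the table where they are.

Things in the scene. Friction and masses are not known exactly. Their poses are not given: they have to be found in the camera images.
- bracket: Loose dark steel tool arm, 0.2-0.3 kg, standing upright. Origin: on its underside, at the rear face of its back plate, mid width; x to the rear (claws), y left, z up. Sizes in mm in this frame. Back plate x -6..0, 68 wide, z 0..68, with a window y -12..12, z 8..32 above a bottom bar 8 high. In front a low arm 10 thick, 26 high to x -125, upturned end 46 high at x -130..-120.
- grip (a point): A good place to grip the bracket from above, fingers closing along its y: at x -36, y 0, z 80 of the bracket, in its tall web (10 thick in y, x -56..-6, z 0..95). Moves with the bracket.
- claws (a point): On the bracket at x 5.5, y 0, z 46, midway between its two claws at the height of their lower ends. Claws at y +-24, 7 wide: arm x 0..11, z 58..65; down-turned lip x 5.5..11, z 46..58; lead-in tip 4 wide up to x 14.5, z 48..63.
- stand: Fixed slotted stand; only its base is measured. Origin: centre of the underside of its base plate, 120 x 160 x 10 mm; -x is its front, y left, z up. Two aluminium channels 30 wide at y +-24, tops at z 174, in sockets 46 high (front at x -24). Channels and catch together are clamped anywhere within +-8 mm in y and +-6 mm in z of nominal; these offsets are not measured and stay put under load.
- slots_nominal (a point): At x -20, y 0, z 120 of the stand: midway between the two slots on the channels' front face, at the slot bottoms (nominal; offsets +-8 mm in y, +-6 in z). Slots at y +-24, 10.5 wide, 38 high, wall 4 thick, hollow for 18 behind. The claws enter with the bracket turned like the stand, its origin nominally at z 83.5, y 0 (3 mm spare in z, 1.7 in y), until its plate meets the face (x -20).
- catch_nominal (a point): At x -20, y 0, z 71.5 of the stand: nominal underside of the catch nose (moves with the channels). After entering, the bracket is lowered: its bottom bar pushes the nose in (8 to 20 N down) and the claw arms land on the slot bottoms, a hard stop, bracket origin at z 62 plus the z offset. The nose then snaps out through the window over the bar, about 1.5 mm above it.
- catch (a joint): Spring catch between the channels: a slippery steel nose 14 wide, 9 high, that sticks out 4.5 mm from the front face, flat below, bevelled above. 0 = fully out, positive = pushed in (m), up to 0.007. Spring 7 N at 0, plus 1.5 N per mm.
- weight_100: small brass check weight with a knob, 33 mm across, 24 high; bystander. Origin at its underside.
- weight_200: larger brass check weight with a knob, 40 mm across, 30 high; bystander. Origin at its underside.
- hinged_tin: flat hinged tin, 65 x 94 x 27; bystander. Origin at its underside.
- timer: round wind-up kitchen timer, 62 mm, 50 high; bystander. Origin at its underside.
- sample_jar_1: small glass jar, black lid, 50 mm, 56 high; bystander. Origin at its underside.
- sample_jar_2: small glass jar, white lid, 50 mm, 56 high; bystander. Origin at its underside.
Mind the look-alikes: they are no part of the job. What is shaped like the stand but yellow is not meant.

How it is judged:
By the outcome, as a careful person would: the job done as asked, in the order asked, and still so for the second after the job is handed in, with the robot touching nothing.
It also fails if it takes over 72 s, if anything falls off the work surface, if the arm or the gripper's body presses on something with over 40 N, if the wrist force passes 120 N, or if a joint passes its speed limit or range.

## Working session

There is one attempt and no reset: what is moved stays moved. The work goes in short steps, Python scripts to look and compute and a shell command to move; the robot and the scene stay as the last step left them, time stands still between calls to the robot, and variables do not carry over. Pictures are saved under pics/ and viewed, at most 10 in all, crops included, and the job is handed in when it is done.

```bash
ls; mkdir -p pics
cat > h.py <<'E'
import numpy as np, cv2
from workcell import robot
def K(p):
    f=p["color"].shape[0]/2/np.tan(np.radians(p["fovy"])/2)
    return np.array([[f,0,p["cx"]],[0,f,p["cy"]],[0,0,1.]])
def proj(p,X):
    return cv2.projectPoints(np.float64(X).reshape(-1,1,3),np.float64(p["rvec"]),np.float64(p["tvec"]),K(p),None)[0].reshape(-1,2)
def ray(p,u,v):
    R=cv2.Rodrigues(np.float64(p["rvec"]))[0]; c=-R.T@np.float64(p["tvec"]).ravel()
    d=R.T@np.linalg.inv(K(p))@[u,v,1]; return c,d
def atz(p,u,v,z):
    c,d=ray(p,u,v); return c+d*(z-c[2])/d[2]
def tri(a,ua,b,ub):
    c1,d1=ray(a,*ua);c2,d2=ray(b,*ub)
    s=np.linalg.lstsq(np.c_[d1,-d2],c2-c1,rcond=None)[0]
    return (c1+d1*s[0]+c2+d2*s[1])/2, np.linalg.norm(c1+d1*s[0]-c2-d2*s[1])
def save(n,im): cv2.imwrite("pics/"+n+".png",cv2.cvtColor(im,cv2.COLOR_RGB2BGR))
E
python3 - <<'E'
from h import *
np.set_printoptions(precision=3,suppress=True)
for n in("scene","top"):
    p=robot.read_camera(n); save(n+"0",p["color"])
    print(n,p["fovy"],p["cx"],p["cy"],ray(p,320,240))
    for t in("bracket","stand","weight_100","hinged_tin","timer","sample_jar_1"):
        print(t,[(np.round(r["rect"]).tolist(),round(r["conf"],2)) for r in robot.spot_in(p,t)])
o=robot.get_obs();print(o)
E
```

```text
pics
scene 44.04788103055305 315.347598122918 232.09279634450476 (array([-0.277,  1.296,  1.156]), array([ 0.465, -0.587, -0.663]))
bracket [([281.0, 254.0, 20.0, 28.0], 0.7), ([360.0, 167.0, 22.0, 34.0], 0.65)]
stand [([188.0, 294.0, 78.0, 88.0], 0.9), ([299.0, 167.0, 57.0, 74.0], 0.52)]
weight_100 [([367.0, 239.0, 11.0, 14.0], 0.62)]
hinged_tin [([318.0, 260.0, 37.0, 37.0], 0.56)]
timer [([248.0, 257.0, 24.0, 27.0], 0.71)]
sample_jar_1 [([280.0, 255.0, 27.0, 25.0], 0.78), ([239.0, 234.0, 16.0, 25.0], 0.69)]
top 55.905434999364616 314.6211727496498 245.62852033732713 (array([0.42 , 0.315, 1.12 ]), array([ 0.131,  0.001, -0.992]))
bracket [([436.0, 228.0, 43.0, 66.0], 0.61)]
stand [([338.0, 208.0, 71.0, 55.0], 0.8), ([108.0, 249.0, 81.0, 59.0], 0.75)]
weight_100 [([362.0, 300.0, 14.0, 16.0], 0.71), ([399.0, 289.0, 14.0, 13.0], 0.42)]
hinged_tin [([271.0, 292.0, 44.0, 29.0], 0.72), ([339.0, 210.0, 72.0, 57.0], 0.56)]
timer [([238.0, 223.0, 26.0, 24.0], 0.74)]
sample_jar_1 [([257.0, 255.0, 26.0, 19.0], 0.89), ([257.0, 186.0, 23.0, 26.0], 0.7)]
{'time_s': 0.7, 'qpos': array([ 1.134,  0.048,  0.099,  1.622, -0.   ,  1.443]), 'qd': array([-0.002, -0.001,  0.   , -0.   , -0.001, -0.003]), 'tau': array([ -0.   , -33.849,  32.006,   0.001,  -0.   ,   0.   ]), 'tool_pos': array([0.16 , 0.5  , 0.209]), 'tcp_rot': array([0.   , 0.154, 0.988, 0.   ]), 'ft_force': array([ 0.207, -0.715,  0.722]), 'ft_torque': array([-0.008,  0.005,  0.019]), 'grip_force': 0.0, 'grip_width': 0.08555059619927637}
```

View pics/scene0.png

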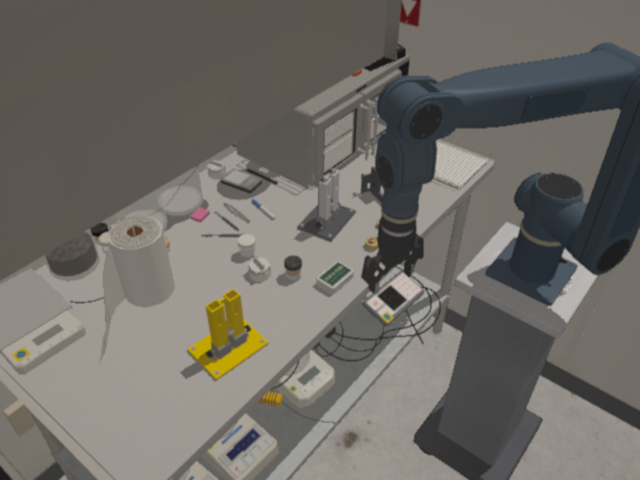

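View pics/top0.png

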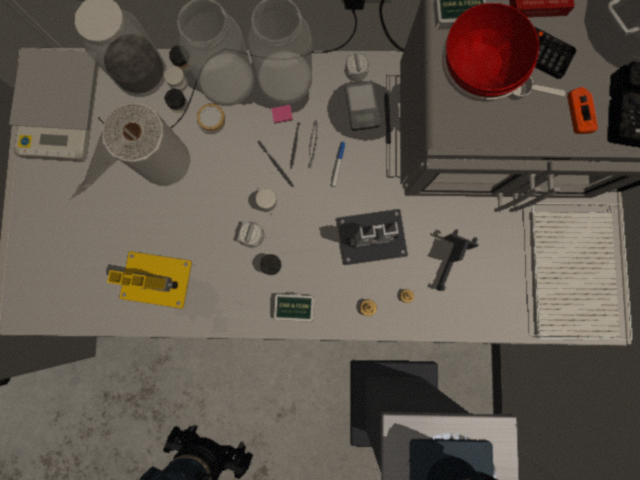

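Candidates: the stand is the grey one (scene ~(325,210), top ~(372,237)). The yellow one (scene (228,335), top (150,278)) is the look-alike. The bracket is the dark one at top (455,260) and scene (371,182). I'll check both in an enlarged crop.

Run:
```python
from h import *
np.set_printoptions(precision=3,suppress=True)
a=robot.read_camera("top");b=robot.read_camera("scene")
A=cv2.resize(a["color"][195:305,325:490],None,fx=4.8,fy=4.8,interpolation=cv2.INTER_CUBIC)
save("crop1",A)
B=cv2.resize(b["color"][150:250,285:400],None,fx=6,fy=6,interpolation=cv2.INTER_CUBIC)
save("crop2",B)
```

```text
(no output)
```

View pics/crop1.png

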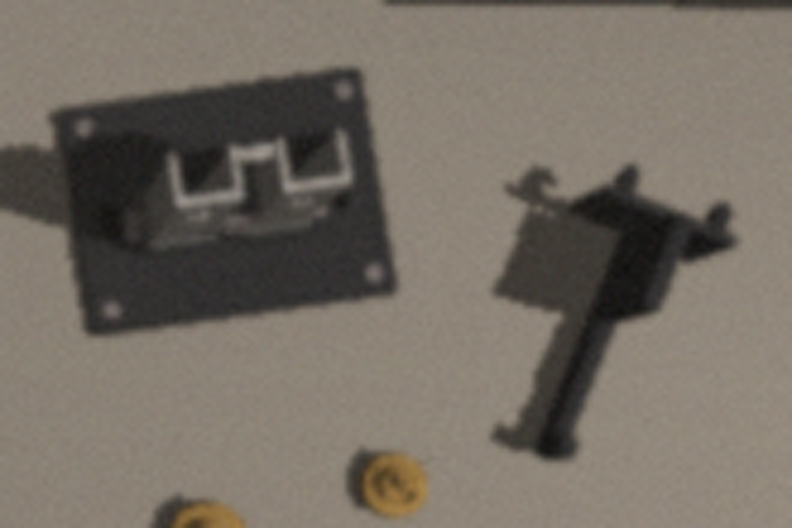

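View pics/crop2.png

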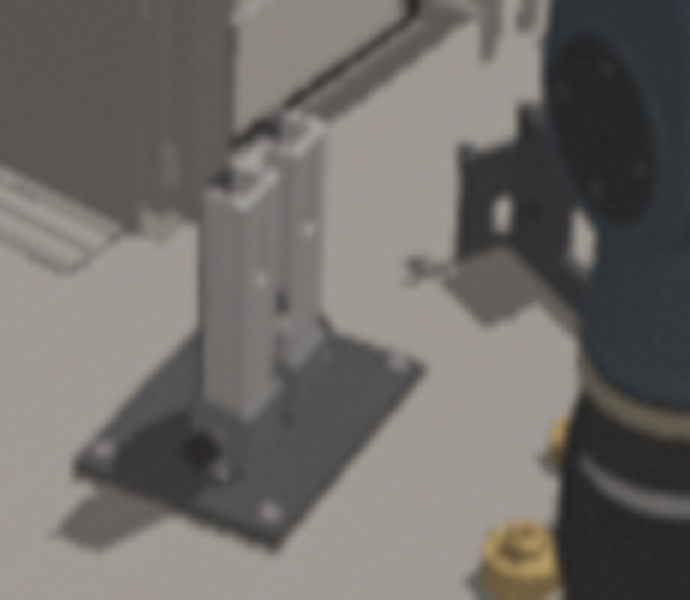

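The crops confirm it. In the enlarged top crop the grey aluminium stand on its dark base has its closed faces towards the robot. The bracket has its claws at crop (627,180) and (718,215), and its upturned end at (557,440). I'll fit the poses now.

```bash
cat > fit.py <<'E'
from h import *
from scipy.optimize import least_squares
np.set_printoptions(precision=4,suppress=True)
a=robot.read_camera("top");b=robot.read_camera("scene")
c1=lambda u,v:np.array([(u+.5)/4.8+325-.5,(v+.5)/4.8+195-.5])
c2=lambda u,v:np.array([(u+.5)/6+285-.5,(v+.5)/6+150-.5])
def tf(q,X):
    c,s=np.cos(q[2]),np.sin(q[2]);X=np.float64(X)
    return np.c_[q[0]+c*X[:,0]-s*X[:,1],q[1]+s*X[:,0]+c*X[:,1],X[:,2]]
base=np.array([[.06,.08,.01],[.06,-.08,.01],[-.06,-.08,.01],[-.06,.08,.01]])
t1=np.array([c1(52,115),c1(360,68),c1(397,290),c1(90,333)])
s1=np.array([c2(80,470),c2(275,548),c2(425,370)]) # rear? matched below
for u in t1: print(atz(a,*u,.01))
for u in s1: print("s",atz(b,*u,.01 if 1 else 0))
r=least_squares(lambda q:(proj(a,tf(q,base))-t1).ravel(),[.45,.2,0.1])
print("stand top",r.x,r.fun)
sq=r.x
# tops
ct=[c1(178,205),c1(348,180)]; cs=[c2(238,205),c2(325,122)]
for u,v in zip(ct,cs):
    X,e=tri(a,u,b,v); d=X-[sq[0],sq[1],0];c,s=np.cos(sq[2]),np.sin(sq[2])
    print("top corner in stand",c*d[0]+s*d[1],-s*d[0]+c*d[1],d[2],e)
bp=np.array([[.0145,.024,.0555],[.0145,-.024,.0555],[-.13,0,.046]])
bt=np.array([c1(627,175),c1(720,210),c1(556,450)])
r=least_squares(lambda q:(proj(a,tf(q,bp))-bt).ravel(),[.42,.02,-.4])
print("bracket",r.x,r.fun)
bq=r.x
def lines(p,q,L,img,col):
    for l in L:
        P=np.round(proj(p,tf(q,l))*S-O).astype(int)
        cv2.polylines(img,[P.reshape(-1,1,2)],False,col,1,cv2.LINE_AA)
def box(x0,x1,y0,y1,z0,z1):
    f=lambda z:[[x0,y0,z],[x1,y0,z],[x1,y1,z],[x0,y1,z],[x0,y0,z]]
    return [np.array(f(z0)),np.array(f(z1))]+[np.array([[x,y,z0],[x,y,z1]]) for x in(x0,x1) for y in(y0,y1)]
mm=lambda *k:box(*[v/1000 for v in k])
DY,DZ=0,0
st=mm(-60,60,-80,80,0,10)
ch=[l+[0,DY,DZ] for s in(-24,24) for l in mm(-20,2,s-15,s+15,46,174)]
br=mm(-6,0,-34,34,0,68)+mm(-56,-6,-5,5,0,95)+mm(-130,-120,-5,5,0,46)+mm(-125,-56,-5,5,0,26)+mm(0,11,20.5,27.5,58,65)+mm(0,11,-27.5,-20.5,58,65)
out=[]
for p,x0,y0,w,h in((a,325,195,165,110),(b,285,150,115,100)):
    S=5;O=np.array([x0,y0])*S
    im=cv2.resize(p["color"][y0:y0+h,x0:x0+w],None,fx=S,fy=S,interpolation=cv2.INTER_CUBIC)
    O=O-2
    lines(p,sq,st,im,(255,0,0));lines(p,sq,ch,im,(0,255,0));lines(p,bq,br,im,(255,255,0))
    out.append(im)
save("fit_a",out[0][:,:800]);save("fit_b",out[1])
E
python3 fit.py
```

```text
[0.6203 0.2782 0.01  ]
[0.6473 0.1187 0.01  ]
[0.5318 0.1004 0.01  ]
[0.5073 0.2576 0.01  ]
s [0.6107 0.2813 0.01  ]
s [0.4997 0.266  0.01  ]
s [0.5248 0.1087 0.01  ]
stand top [0.5768 0.1887 0.1635] [ 0.3297 -1.0246 -0.3616 -0.652   0.1752  0.5047 -0.1454  1.1326]
top corner in stand -0.016732546777282538 0.04279501341497638 0.1688603776395728 0.0029171237462373594
top corner in stand -0.019305491201176778 -0.033886108119872874 0.17092416824418405 0.001939906015008455
bracket [ 0.566  -0.0219 -0.4192] [ 0.4932 -1.2334 -0.1187 -0.1003 -0.3738  1.3041]
```

View pics/fit_a.png

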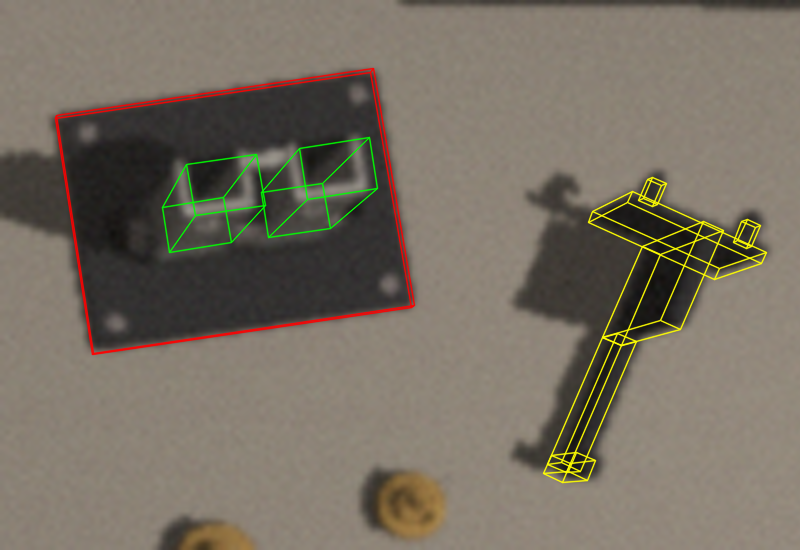

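View pics/fit_b.png

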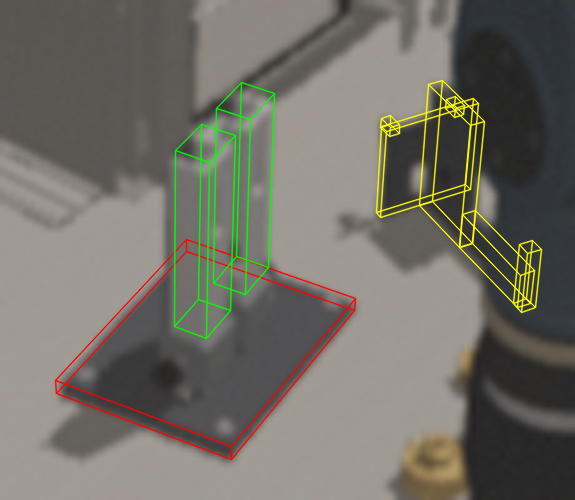

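The overlay fits the base and the bracket. The channels sit about 4 mm lower and 4 mm to the left (+y) of nominal. I'll refine that against image edges.

```bash
cat > ref.py <<'E'
import re
exec(open("fit.py").read().split("out=[]")[0])
from scipy.optimize import minimize
from scipy.ndimage import map_coordinates
def grad(p):
    g=cv2.GaussianBlur(cv2.cvtColor(p["color"],cv2.COLOR_RGB2GRAY).astype(np.float32),(0,0),0.8)
    return np.hypot(cv2.Sobel(g,5,1,0),cv2.Sobel(g,5,0,1))
G={"a":grad(a),"b":grad(b)}
def score(p,g,q,L):
    v=[]
    for A,B in L:
        P=proj(p,tf(q,np.linspace(A,B,40))); v.append(map_coordinates(g,[P[:,1],P[:,0]],order=1))
    return np.concatenate(v).mean()
loop=lambda c:[(c[i],c[(i+1)%4]) for i in range(4)]
Q={}
for n,p in(("a",a),("b",b)):
    L=loop(base) if n=="a" else [(base[2],base[3]),(base[0],base[3])]
    if n=="b": L+=[(l[0]*[1,1,0],l[1]*[1,1,0]) for l in L]
    m=min((minimize(lambda q:-score(p,G[n],q,L),sq+np.array([dx,dy,0]),method="Nelder-Mead",options=dict(initial_simplex=sq+np.array([dx,dy,0])+np.vstack([np.zeros(3),np.diag([.004,.004,.02])]))) for dx in(-.004,0,.004) for dy in(-.004,0,.004)),key=lambda m:m.fun)
    Q[n]=m.x;print(n,m.x,m.fun)
def chl(dx,dy,dz):
    f=-.02+dx;L=[]
    for s in(-.024,.024):
        y0,y1=s-.015+dy,s+.015+dy;z=.174+dz
        L.append((([f,y0,z]),[f,y1,z]))
        L+= [([f,y0,z],[f+.018,y0,z]),([f,y1,z],[f+.018,y1,z])]
    return L
def chv(dx,dy,dz):
    f=-.02+dx
    return [([f,s+dy,.06],[f,s+dy,.174+dz]) for s in(-.039,.039)]+[([f,s-.015+dy,.174+dz],[f,s+.015+dy,.174+dz]) for s in(-.024,.024)]
R=[]
for dx in np.arange(-.003,.0031,.001):
  for dy in np.arange(-.008,.0081,.0005):
    for dz in np.arange(-.007,.0071,.0005):
      sa=score(a,G["a"],Q["a"],chl(dx,dy,dz));sb=score(b,G["b"],Q["b"],chv(dx,dy,dz));R.append((sa/60+sb/60,sa,sb,dx,dy,dz))
R=np.array(R);R[:,0]=R[:,1]/R[:,1].max()+R[:,2]/R[:,2].max()
for k in(0,1,2): print("best",k);print(R[np.argsort(-R[:,k])[:6]])
web=[([-.056,.005,.095],[-.006,.005,.095]),([-.056,-.005,.095],[-.006,-.005,.095]),([-.13,.005,.026],[-.056,.005,.026]),([-.13,-.005,.026],[-.056,-.005,.026]),([0,.034,.068],[0,-.034,.068])]
m=minimize(lambda q:-score(a,G["a"],q,web),bq,method="Nelder-Mead",options=dict(initial_simplex=bq+np.vstack([np.zeros(3),np.diag([.003,.003,.03])])))
print("bracket",bq,m.x,m.fun)
bm=robot.outline_of(a,"bracket")[0];ys,xs=np.nonzero(bm["pixels"]);print(bm["conf"],xs.min(),xs.max(),ys.min(),ys.max(),xs.mean(),ys.mean())
M=np.zeros((480,640),np.uint8)
def mask(q):
    M=np.zeros((480*4,640*4),np.uint8)
    for B in(mm(-6,0,-34,34,0,68),mm(-56,-6,-5,5,0,95),mm(-130,-120,-5,5,0,46),mm(-130,-56,-5,5,0,26),mm(0,14.5,20.5,27.5,46,65),mm(0,14.5,-27.5,-20.5,46,65)):
        P=proj(a,tf(q,np.vstack(B[:2])))*4+1.5;cv2.fillConvexPoly(M,cv2.convexHull(P.round().astype(np.int32)),255)
    return cv2.resize(M,(640,480),interpolation=cv2.INTER_AREA)/255.
m=minimize(lambda q:np.abs(mask(q)-bm["pixels"]).sum(),bq,method="Nelder-Mead",options=dict(initial_simplex=bq+np.vstack([np.zeros(3),np.diag([.004,.004,.05])])))
print("iou bracket",m.x,m.fun,bm["pixels"].sum())
E
python3 ref.py
```

```text
[0.6203 0.2782 0.01  ]
[0.6473 0.1187 0.01  ]
[0.5318 0.1004 0.01  ]
[0.5073 0.2576 0.01  ]
s [0.6107 0.2813 0.01  ]
s [0.4997 0.266  0.01  ]
s [0.5248 0.1087 0.01  ]
stand top [0.5768 0.1887 0.1635] [ 0.3297 -1.0246 -0.3616 -0.652   0.1752  0.5047 -0.1454  1.1326]
top corner in stand -0.016732546777282538 0.04279501341497638 0.1688603776395728 0.0029171237462373594
top corner in stand -0.019305491201176778 -0.033886108119872874 0.17092416824418405 0.001939906015008455
bracket [ 0.566  -0.0219 -0.4192] [ 0.4932 -1.2334 -0.1187 -0.1003 -0.3738  1.3041]
a [0.5766 0.1891 0.1552] -175.12619018554688
b [0.5724 0.1954 0.1651] -135.8858184814453
best 0
[[  1.9678 136.6961  66.1121   0.003    0.001    0.0055]
 [  1.967  137.2107  65.8113   0.003    0.001    0.006 ]
 [  1.9626 136.1373  66.0367   0.003    0.001    0.005 ]
 [  1.9624 137.6916  65.2684   0.003    0.001    0.0065]
 [  1.9607 137.2366  65.377    0.003    0.0015   0.006 ]
 [  1.9599 138.0786  64.9109   0.003    0.0015   0.0065]]
best 1
[[  1.9553 138.8271  64.2416   0.003    0.0015   0.007 ]
 [  1.9541 138.09    64.5214   0.003    0.001    0.007 ]
 [  1.9599 138.0786  64.9109   0.003    0.0015   0.0065]
 [  1.8419 137.7812  57.1212  -0.002    0.005    0.007 ]
 [  1.9624 137.6916  65.2684   0.003    0.001    0.0065]
 [  1.8227 137.6039  55.9171  -0.002    0.005    0.0065]]
best 2
[[  1.8673 120.4114  67.2477   0.002    0.0005   0.006 ]
 [  1.8769 121.7796  67.2268   0.003   -0.001    0.0045]
 [  1.8846 122.8617  67.2222   0.002    0.001    0.006 ]
 [  1.8416 116.9095  67.2159   0.003   -0.0015   0.0045]
 [  1.8866 123.1581  67.214    0.002    0.001    0.0065]
 [  1.8773 121.8991  67.1933   0.003   -0.001    0.005 ]]
bracket [ 0.566  -0.0219 -0.4192] [ 0.5679 -0.0229 -0.3783] -125.5459976196289
0.71 436 477 230 290 454.43386243386243 254.5462962962963
iou bracket [ 0.5678 -0.0227 -0.3994] 85.54509803921567 756
```

```bash
cat > go.py <<'E'
# usage: go.py x y z yaw : yaw = world heading of -tool x. prints tool-frame deltas (after turn)
import sys; from h import *
from scipy.spatial.transform import Rotation as Ro
x,y,z,w=map(float,sys.argv[1:5]); o=robot.get_obs()
q=o["tcp_rot"];R=Ro.from_quat([q[1],q[2],q[3],q[0]])
T=Ro.from_matrix(np.array([[-np.cos(w),-np.sin(w),0],[-np.sin(w),np.cos(w),0],[0,0,-1]]).T.T)
np.set_printoptions(precision=4,suppress=True)
T=Ro.from_matrix(np.c_[[-np.cos(w),-np.sin(w),0],[-np.sin(w),np.cos(w),0],[0,0,-1]])
print("turn",(R.inv()*T).as_rotvec(),"then move",T.inv().apply(np.array([x,y,z])-o["tool_pos"]),"t",o["time_s"],"F",o["ft_force"],"M",o["ft_torque"],"pos",o["tool_pos"],"yaw",np.arctan2(-R.as_matrix()[1,0],-R.as_matrix()[0,0]),"w",o["grip_width"])
E
python3 go.py .5346 -.0086 .209 -.4
```

```text
turn [0.     0.     0.0912] then move [-0.5435 -0.3226  0.0003] t 1.05 F [0.9297 0.9477 0.4763] M [-0.0316  0.0423 -0.0674] pos [0.1596 0.5002 0.2093] yaw -0.308791997259832 w 0.08528083170934879
```

Careful with the scale: shifts go in shares of 0.6 m and turns go in shares of 2 rad. That gives: -0.032 m is -0.0533, -0.019 m is -0.0317, 0.091 rad is 0.0455.

```bash
python3 -m pendant '[[0, 0, 0, 0, 0, 0.0455], [-0.0533, -0.0317, 0, 0, 0, 0], [-0.0533, -0.0317, 0, 0, 0, 0], [-0.0533, -0.0317, 0, 0, 0, 0], [-0.0533, -0.0317, 0, 0, 0, 0], [-0.0533, -0.0317, 0, 0, 0, 0], [-0.0533, -0.0317, 0, 0, 0, 0], [-0.0533, -0.0317, 0, 0, 0, 0], [-0.0533, -0.0317, 0, 0, 0, 0], [-0.0533, -0.0317, 0, 0, 0, 0]]' 0.06; python3 -m pendant '[[-0.0533, -0.0317, 0, 0, 0, 0], [-0.0533, -0.0317, 0, 0, 0, 0], [-0.0533, -0.0317, 0, 0, 0, 0], [-0.0533, -0.0317, 0, 0, 0, 0], [-0.0533, -0.0317, 0, 0, 0, 0], [-0.0533, -0.0317, 0, 0, 0, 0], [-0.0533, -0.0317, 0, 0, 0, 0], [-0.05, -0.03, 0, 0, 0, 0], [0, 0, 0, 0, 0, 0], [0, 0, 0, 0, 0, 0]]'; python3 go.py .5346 -.0086 .061 -.4
python3 - <<'E'
from h import *
a=robot.read_camera("top");b=robot.read_camera("scene")
A=cv2.resize(a["color"][195:305,400:500],None,fx=5,fy=5,interpolation=cv2.INTER_CUBIC)
B=cv2.resize(b["color"][140:270,290:450],None,fx=3,fy=4,interpolation=cv2.INTER_CUBIC)
B=cv2.resize(b["color"][140:250,350:410],None,fx=5,fy=5,interpolation=cv2.INTER_CUBIC)
save("pre",np.hstack([A,B]))
E
```

```text
time_s: 1.88
tool_pos: [0.3591, 0.229, 0.2096]
tcp_rot: [0.0, 0.198, 0.98, 0.0]
ft_force: [1.7, -0.2, -0.0]
grip_width: 0.0602
grip_force: 0.0
time_s: 2.72
tool_pos: [0.5338, -0.0089, 0.2084]
tcp_rot: [-0.001, 0.2, 0.98, 0.0]
ft_force: [-0.4, -0.2, -0.6]
grip_width: 0.0598
grip_force: 0.0
turn [-0.0002 -0.0017 -0.003 ] then move [-0.0006  0.0006  0.1474] t 2.7167 F [-0.3703 -0.2229 -0.5999] M [ 0.0072  0.0059 -0.0222] pos [ 0.5338 -0.0089  0.2084] yaw -0.40302236327426216 w 0.05980191456693804
```

View pics/pre.png

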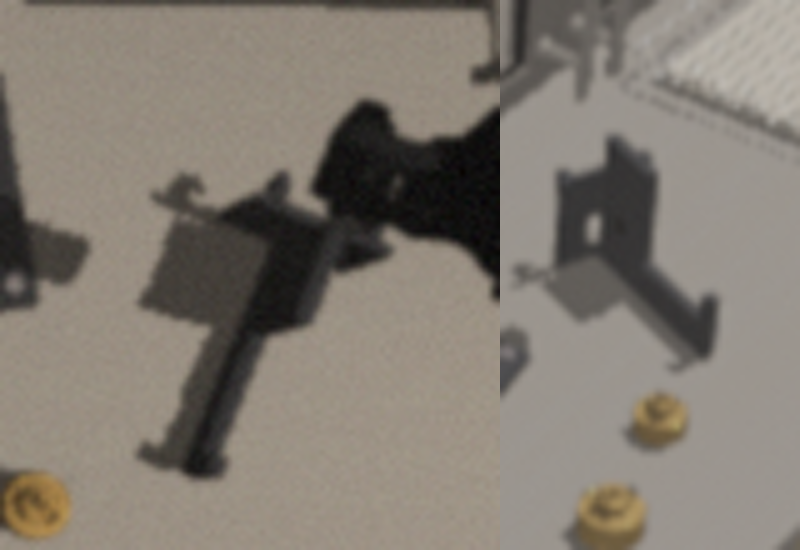

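The picture shows the bracket fully visible in both views, with the upturned-end top at scene ≈(392,200) and the web top at scene ≈(372.5,168). I'll check it by triangulating.

```bash
cat > br.py <<'E'
from h import *
from scipy.optimize import minimize
np.set_printoptions(precision=4,suppress=True)
src=open("fit.py").read()
exec(src[src.index("def tf"):src.index("base=")]); exec(src[src.index("def box"):src.index("DY,DZ")])
a=robot.read_camera("top");b=robot.read_camera("scene")
c=lambda u,v:np.array([(u-500+.5)/5+350-.5,(v+.5)/5+140-.5]); t=lambda u,v:np.array([(u+.5)/5+400-.5,(v+.5)/5+195-.5])
for n,u,v in(("end",t(200,470),c(710,298)),("clawL",t(279,176),c(563,172))): print(n,*tri(a,u,b,v))
q0=np.array([.5677,-.0226,-.4])
for z,P in (("end",[-.125,0,.046]),("clawL",[.0145,.024,.06])): print(z,tf(q0,np.array([P])))
boxes=(mm(-6,0,-34,34,32,68),mm(-6,0,12,34,0,68),mm(-6,0,-34,-12,0,68),mm(-6,0,-34,34,0,8),mm(-56,-6,-5,5,0,95),mm(-130,-120,-5,5,0,46),mm(-130,-56,-5,5,0,26),mm(0,14.5,20.5,27.5,46,65),mm(0,14.5,-27.5,-20.5,46,65))
def mask(p,q):
    M=np.zeros((1920,2560),np.uint8)
    for B in boxes:
        cv2.fillConvexPoly(M,cv2.convexHull((proj(p,tf(q,np.vstack(B[:2])))*4+1.5).round().astype(np.int32)),255)
    return cv2.resize(M,(640,480),interpolation=cv2.INTER_AREA)/255.
for n,p in(("top",a),("scene",b)):
    r=robot.outline_of(p,"bracket");print(n,[(x["rect"],x["conf"]) for x in r])
    k=[x for x in r if np.hypot(*(np.array(x["rect"][:2])+np.array(x["rect"][2:])/2-proj(p,[[.53,0,.04]])[0]))<35][0]["pixels"]
    m=minimize(lambda q:np.abs(mask(p,q)-k).sum(),q0,method="Nelder-Mead",options=dict(initial_simplex=q0+np.vstack([np.zeros(3),np.diag([.004,.004,.05])])))
    print(n,m.x,m.fun,k.sum())
E
python3 br.py
```

```text
end [0.4484 0.0316 0.0481] 0.003113357124776603
clawL [ 0.5866 -0.0049  0.0603] 0.004207630855026265
end [[0.4526 0.0261 0.046 ]]
clawL [[ 0.5904 -0.0061  0.06  ]]
top [([437.7, 228.5, 39.8, 65.6], 0.63)]
top [ 0.5679 -0.0228 -0.3936] 115.49803921568626 725
scene [([280.0, 256.0, 22.7, 26.8], 0.21)]Traceback (most recent call last):
  File "br.py", line 19, in <module>
    k=[x for x in r if np.hypot(*(np.array(x["rect"][:2])+np.array(x["rect"][2:])/2-proj(p,[[.53,0,.04]])[0]))<35][0]["pixels"]
      ~~~~~~~~~~~~~~~~~~~~~~~~~~~~~~~~~~~~~~~~~~~~~~~~~~~~~~~~~~~~~~~~~~~~~~~~~~~~~~~~~~~~~~~~~~~~~~~~~~~~~~~~~~~~^^^
IndexError: list index out of range
```

Scaled: 0.03 m is 0.05, 0.02 m is 0.0333, 0.003 rad is 0.0015.

```bash
python3 -m pendant '[[0.0025, 0.0033, 0.05, 0, 0, 0.0015], [0, 0, 0.05, 0, 0, 0], [0, 0, 0.05, 0, 0, 0], [0, 0, 0.05, 0, 0, 0], [0, 0, 0.0333, 0, 0, 0], [0, 0, 0.0125, 0, 0, 0], [0, 0, 0, 0, 0, 0], [0, 0, 0, 0, 0, 0]]'; python3 -m pendant '[[0, 0, 0, 0, 0, 0], [0, 0, 0, 0, 0, 0], [0, 0, 0, 0, 0, 0], [0, 0, 0, 0, 0, 0], [0, 0, 0, 0, 0, 0], [0, 0, 0, 0, 0, 0], [0, 0, 0, 0, 0, 0], [0, 0, 0, 0, 0, 0]]' 0 90; python3 go.py .533 -.0065 .061 -.4
```

```text
time_s: 3.68
tool_pos: [0.5331, -0.0045, 0.0627]
tcp_rot: [0.0, 0.2, 0.98, 0.0]
ft_force: [0.2, -0.8, 0.2]
grip_width: 0.0595
grip_force: 0.0
time_s: 4.35
tool_pos: [0.5339, -0.0057, 0.0631]
tcp_rot: [0.001, 0.2, 0.98, -0.0]
ft_force: [0.8, -2.4, 5.4]
grip_width: 0.0073
grip_force: 91.0
turn [-0.0004  0.0028 -0.0032] then move [ 0.0006 -0.0011  0.0021] t 4.35 F [ 0.8011 -2.3704  5.4047] M [-0.5596  0.1405  0.0498] pos [ 0.5339 -0.0057  0.0631] yaw -0.4031993254207159 w 0.007282613232812963
```

Scaled: -0.04 m is -0.0667, -0.02 m is -0.0333.

```bash
python3 -m pendant '[[0, 0, -0.0333, 0, 0, 0], [0, 0, -0.0667, 0, 0, 0], [0, 0, -0.0667, 0, 0, 0], [0, 0, -0.0667, 0, 0, 0], [0, 0, -0.0667, 0, 0, 0], [0, 0, -0.0333, 0, 0, 0], [0, 0, 0, 0, 0, 0], [0, 0, 0, 0, 0, 0]]'; python3 go.py .5346 .1863 .263 .162
```

```text
time_s: 5.02
tool_pos: [0.5334, -0.0046, 0.262]
tcp_rot: [0.001, 0.2, 0.98, 0.001]
ft_force: [0.2, 0.3, -3.0]
grip_width: 0.0069
grip_force: 90.0
turn [ 0.001   0.0011 -0.5647] then move [-0.0319  0.1882 -0.001 ] t 5.0167 F [ 0.1784  0.3243 -3.0243] M [-0.001   0.016   0.0136] pos [ 0.5334 -0.0046  0.262 ] yaw -0.40269746607944645 w 0.00694779523015347
```

Scaled: 0.032 m is 0.0533, 0.03 m is 0.05, -0.113 rad is -0.0565.

```bash
python3 -m pendant '[[0, 0, 0, 0, 0, -0.0565], [0, 0, 0, 0, 0, -0.0565], [0, 0, 0, 0, 0, -0.0565], [0, 0, 0, 0, 0, -0.0565], [0, 0, 0, 0, 0, -0.056], [-0.0267, 0.05, 0, 0, 0, 0], [-0.0267, 0.05, 0, 0, 0, 0], [0, 0.0533, 0, 0, 0, 0], [0, 0.0533, 0, 0, 0, 0], [0, 0.0533, 0, 0, 0, 0]]'; python3 -m pendant '[[0, 0.0533, 0, 0, 0, 0], [0, 0, 0, 0, 0, 0], [0, 0, 0, 0, 0, 0], [0, 0, 0, 0, 0, 0]]'; python3 go.py .5346 .1863 .243 .162
python3 - <<'E'
from h import *
a=robot.read_camera("top");b=robot.read_camera("scene")
A=cv2.resize(a["color"][180:310,320:420],None,fx=4,fy=4,interpolation=cv2.INTER_CUBIC)
B=cv2.resize(b["color"][110:240,270:370],None,fx=4,fy=4,interpolation=cv2.INTER_CUBIC)
save("over",np.hstack([A,B]))
E
```

```text
time_s: 5.85
tool_pos: [0.5375, 0.1555, 0.257]
tcp_rot: [-0.004, -0.08, 0.997, 0.0]
ft_force: [0.1, -0.3, -2.1]
grip_width: 0.0071
grip_force: 89.9
time_s: 6.18
tool_pos: [0.5331, 0.1854, 0.2587]
tcp_rot: [-0.003, -0.081, 0.997, -0.001]
ft_force: [0.2, 0.1, -2.6]
grip_width: 0.0069
grip_force: 90.0
turn [-0.0007 -0.0054 -0.0002] then move [-0.0016  0.0006  0.0157] t 6.1833 F [ 0.228   0.0611 -2.6459] M [-0.0277 -0.0154  0.0351] pos [0.5331 0.1854 0.2587] yaw 0.16182853195208097 w 0.006936680031705001
```

View pics/over.png

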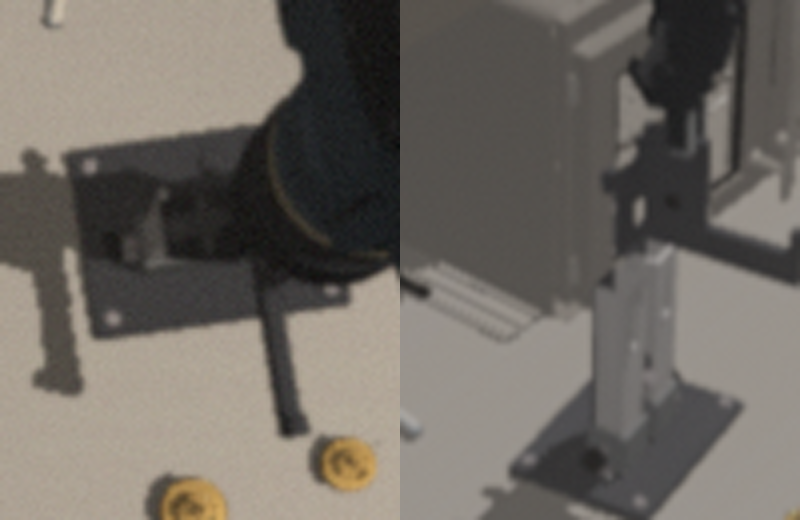

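The right half shows the held bracket just above the channel tops. I'll lower it to feel the tops.

Scaled: 0.005 m is 0.0083, 0.004 m is 0.0067, -0.0054 rad is -0.0027.

```bash
python3 -m pendant '[[-0.0025, 0, 0.0083, 0, -0.0027, 0], [0, 0, 0.0067, 0, 0, 0], [0, 0, 0.005, 0, 0, 0], [0, 0, 0, 0, 0, 0]]'; for i in 1; do python3 -m pendant '[[0, 0, 0.0033, 0, 0, 0], [0, 0, 0.0017, 0, 0, 0], [0, 0, 0, 0, 0, 0]]'; done; python3 -m pendant '[[0, 0, 0.0033, 0, 0, 0], [0, 0, 0, 0, 0, 0]]'
```

```text
time_s: 6.62
tool_pos: [0.5355, 0.1853, 0.2485]
tcp_rot: [0.002, -0.08, 0.997, 0.0]
ft_force: [-0.2, -0.4, -1.5]
grip_width: 0.0068
grip_force: 90.0
time_s: 6.87
tool_pos: [0.5358, 0.1859, 0.2467]
tcp_rot: [0.003, -0.08, 0.997, 0.0]
ft_force: [-0.5, 0.3, -1.4]
grip_width: 0.0071
grip_force: 90.0
time_s: 7.03
tool_pos: [0.5358, 0.186, 0.2446]
tcp_rot: [0.003, -0.081, 0.997, 0.0]
ft_force: [0.9, 0.3, -2.2]
grip_width: 0.007
grip_force: 90.0
```

Scaled: 0.0015 m is 0.0025, 0.0005 m is 0.0008, 0.005 rad is 0.0025.

```bash
python3 -m pendant '[[0, 0, 0.0025, 0, 0.0025, 0], [0, 0, 0.0008, 0, 0, 0], [0, 0, 0, 0, 0, 0]]'; python3 -m pendant '[[0, 0, 0.0025, 0, 0, 0], [0, 0, 0, 0, 0, 0]]';python3 -m pendant '[[0, 0, 0.0025, 0, 0, 0], [0, 0, 0, 0, 0, 0]]' | grep -v tcp_rot;  python3 go.py .5346 .1863 .243 .162
```

```text
time_s: 7.28
tool_pos: [0.5358, 0.186, 0.2425]
tcp_rot: [-0.0, -0.081, 0.997, -0.0]
ft_force: [-0.0, -0.4, -1.9]
grip_width: 0.0071
grip_force: 90.0
time_s: 7.45
tool_pos: [0.5358, 0.186, 0.241]
tcp_rot: [0.0, -0.081, 0.997, -0.0]
ft_force: [0.5, -0.0, -1.0]
grip_width: 0.0069
grip_force: 90.0
time_s: 7.62
tool_pos: [0.5357, 0.1859, 0.2395]
ft_force: [0.9, 0.4, -2.2]
grip_width: 0.0068
grip_force: 90.0
turn [-0.     -0.     -0.0008] then move [ 0.0011  0.0006 -0.0035] t 7.6167 F [ 0.8551  0.3745 -2.2479] M [0.011  0.0046 0.0305] pos [0.5357 0.1859 0.2395] yaw 0.1611576425146279 w 0.00683296246288202
```

Scaled: 0.0015 m is 0.0025.

```bash
for i in 1; do python3 -m pendant '[[0, 0, 0.0025, 0, 0, 0], [0, 0, 0, 0, 0, 0]]' | grep -E "pos|force: \["; done; python3 -m pendant '[[0, 0, 0.0025, 0, 0, 0], [0, 0, 0, 0, 0, 0]]' | grep -E "pos|force: \["; python3 -m pendant '[[0, 0, 0.0025, 0, 0, 0], [0, 0, 0, 0, 0, 0]]' | grep -E "pos|force: \["
```

```text
tool_pos: [0.5357, 0.1859, 0.238]
ft_force: [0.1, -0.7, -1.3]
tool_pos: [0.5357, 0.1859, 0.2365]
ft_force: [-0.5, -0.5, -1.4]
tool_pos: [0.5358, 0.1859, 0.235]
ft_force: [-0.4, -0.0, -2.2]
```

Scaled: 0.0015 m is 0.0025.

```bash
python3 -m pendant '[[0, 0, 0.0025, 0, 0, 0], [0, 0, 0, 0, 0, 0]]' | grep -E "pos|force: \["; python3 -m pendant '[[0, 0, 0.0017, 0, 0, 0], [0, 0, 0, 0, 0, 0]]' | grep -E "pos|force: \["; python3 -m pendant '[[0, 0, 0.0017, 0, 0, 0], [0, 0, 0, 0, 0, 0]]' | grep -E "pos|force: \["
```

```text
tool_pos: [0.5358, 0.186, 0.2338]
ft_force: [0.6, 0.4, -1.8]
tool_pos: [0.5359, 0.186, 0.2337]
ft_force: [-1.1, -0.5, 1.3]
tool_pos: [0.5359, 0.1859, 0.2334]
ft_force: [-1.4, -0.4, 4.6]
```

Contact at TCP z ≈ 0.2337, so the z offset is about -3.3 mm. I'll back off and lower to entry height.

Scaled: 0.03 m is 0.05, 0.0006 m is 0.001.

```bash
python3 -m pendant '[[0, 0, -0.0133, 0, 0, 0], [0.0333, 0, 0, 0, 0, 0], [0.0367, 0.001, 0, 0, 0, 0], [0, 0, 0.0333, 0, 0, 0], [0, 0, 0.05, 0, 0, 0], [0, 0, 0.05, 0, 0, 0], [0, 0, 0.025, 0, 0, 0], [0, 0, 0, 0, 0, 0], [0, 0, 0, 0, 0, 0]]'; python3 go.py .495 .18 .144 .1612
```

```text
time_s: 9.37
tool_pos: [0.4934, 0.1796, 0.1436]
tcp_rot: [-0.001, -0.08, 0.997, -0.0]
ft_force: [0.3, -0.3, -2.4]
grip_width: 0.0071
grip_force: 89.9
turn [-0.0002 -0.0027 -0.    ] then move [-0.0017  0.0001 -0.0004] t 9.3667 F [ 0.318  -0.3155 -2.4298] M [ 0.0033 -0.053   0.0549] pos [0.4934 0.1796 0.1436] yaw 0.16116016576553 w 0.007069400469369694
```

Scaled: -0.006 m is -0.01, -0.005 m is -0.0083, -0.002 rad is -0.001.

```bash
python3 -m pendant '[[-0.01, 0, 0, 0, -0.001, 0], [-0.0083, 0, 0, 0, 0, 0], [0, 0, 0, 0, 0, 0]]' | grep -E "pos|force: \["; python3 -m pendant '[[-0.0033, 0, 0, 0, 0, 0], [0, 0, 0, 0, 0, 0]]' | grep -E "pos|force: \["; python3 -m pendant '[[-0.0033, 0, 0, 0, 0, 0], [0, 0, 0, 0, 0, 0]]' | grep -E "pos|force: \["; python3 -m pendant '[[-0.0033, 0, 0, 0, 0, 0], [0, 0, 0, 0, 0, 0]]' | grep -E "pos|force: \["
```

```text
tool_pos: [0.5079, 0.182, 0.1469]
ft_force: [-0.1, 0.3, -1.6]
tool_pos: [0.5082, 0.1821, 0.1458]
ft_force: [0.5, 0.7, -1.9]
tool_pos: [0.5096, 0.1823, 0.145]
ft_force: [0.5, -0.3, -1.8]
tool_pos: [0.5113, 0.1826, 0.1448]
ft_force: [-0.0, -0.9, -1.2]
```

Scaled: -0.002 m is -0.0033.

```bash
python3 -m pendant '[[-0.0033, 0, 0, 0, 0, 0], [0, 0, 0, 0, 0, 0]]' | grep -E "pos|force: \["; python3 -m pendant '[[-0.0033, 0, 0, 0, 0, 0], [0, 0, 0, 0, 0, 0]]' | grep -E "pos|force: \["; python3 -m pendant '[[-0.0033, 0, 0, 0, 0, 0], [0, 0, 0, 0, 0, 0]]' | grep -E "pos|force: \["; python3 go.py .495 .18 .144 .1612
```

```text
tool_pos: [0.5134, 0.1829, 0.1448]
ft_force: [-0.8, -0.1, -2.8]
tool_pos: [0.5154, 0.1832, 0.1448]
ft_force: [0.9, -0.1, -2.4]
tool_pos: [0.5174, 0.1835, 0.1448]
ft_force: [-0.9, 0.8, -2.2]
turn [-0.      0.0027 -0.0001] then move [0.0227 0.0001 0.0008] t 10.6167 F [-0.9192  0.7902 -2.1802] M [-0.0132  0.0372  0.011 ] pos [0.5174 0.1835 0.1448] yaw 0.1611394556103809 w 0.006916534789272141
```

Careful with the scale: shifts go in shares of 0.6 m and turns go in shares of 2 rad. That gives: -0.002 m is -0.0033, -0.0005 m is -0.0008, 0.0025 rad is 0.0013.

```bash
python3 -m pendant '[[-0.0033, 0, -0.0008, 0, 0.0013, 0], [0, 0, 0, 0, 0, 0]]' | grep -E "pos|force: \["; python3 -m pendant '[[-0.0033, 0, 0, 0, 0, 0], [0, 0, 0, 0, 0, 0]]' | grep -E "pos|force: \["; python3 -m pendant '[[-0.0033, 0, 0, 0, 0, 0], [0, 0, 0, 0, 0, 0]]' | grep -E "pos|force: \["; python3 -m pendant '[[-0.0033, 0, 0, 0, 0, 0], [0, 0, 0, 0, 0, 0]]' | grep -E "pos|force: \["
```

```text
tool_pos: [0.5186, 0.1838, 0.1453]
ft_force: [-1.4, -0.1, -1.7]
tool_pos: [0.5191, 0.1841, 0.1452]
ft_force: [-5.1, -0.3, 0.4]
tool_pos: [0.5192, 0.1841, 0.1452]
ft_force: [-9.8, -1.1, 3.2]
tool_pos: [0.5193, 0.1841, 0.1453]
ft_force: [-13.2, -1.8, 5.9]
```

Scaled: 0.005 m is 0.0083.

```bash
python3 -m pendant '[[0.0083, 0, 0, 0, 0, 0], [0, 0, 0, 0, 0, 0]]' | grep -E "pos|force: \["; python3 -m pendant '[[0, 0.0033, 0, 0, 0, 0], [0, 0, 0, 0, 0, 0]]' | grep -E "pos|force: \["; python3 -m pendant '[[0, 0.0033, 0, 0, 0, 0], [0, 0, 0, 0, 0, 0]]' | grep -E "pos|force: \[";  python3 go.py .495 .18 .144 .1612
```

```text
tool_pos: [0.519, 0.184, 0.1453]
ft_force: [-3.8, 0.4, -0.3]
tool_pos: [0.5189, 0.1853, 0.145]
ft_force: [-4.8, -2.7, -1.2]
tool_pos: [0.5188, 0.1858, 0.145]
ft_force: [-3.7, -4.4, 0.2]
turn [-0.0049 -0.0024 -0.0011] then move [ 0.0245 -0.0019  0.001 ] t 11.7833 F [-3.7121 -4.3815  0.17  ] M [-1.3903  0.9728 -0.1824] pos [0.5188 0.1858 0.145 ] yaw 0.16013447257824073 w 0.006915300241585966
```

Scaled: -0.004 m is -0.0067.

```bash
python3 -m pendant '[[0, -0.0067, 0, 0, 0, 0], [0, 0, 0, 0, 0, 0]]' | grep -E "pos|force: \["; python3 -m pendant '[[0, -0.0033, 0, 0, 0, 0], [0, 0, 0, 0, 0, 0]]' | grep -E "pos|force: \["; python3 -m pendant '[[0, -0.0033, 0, 0, 0, 0], [0, 0, 0, 0, 0, 0]]' | grep -E "pos|force: \[";  python3 go.py .495 .18 .144 .1612
```

```text
tool_pos: [0.5191, 0.1843, 0.145]
ft_force: [-6.4, -0.8, -1.7]
tool_pos: [0.5192, 0.1831, 0.1449]
ft_force: [-5.8, 1.4, -0.9]
tool_pos: [0.5195, 0.1814, 0.1448]
ft_force: [-4.7, 1.8, -2.0]
turn [ 0.0035 -0.0025  0.0008] then move [0.0244 0.0026 0.0008] t 12.2833 F [-4.6837  1.7639 -2.0059] M [ 0.3242  1.2944 -0.0392] pos [0.5195 0.1814 0.1448] yaw 0.1620249702307162 w 0.007301018162793993
```

Scaled: -0.002 m is -0.0033.

```bash
python3 -m pendant '[[0, -0.0033, 0, 0, 0, 0], [0, 0, 0, 0, 0, 0]]' | grep -E "pos|force: \["; python3 -m pendant '[[0, -0.0033, 0, 0, 0, 0], [0, 0, 0, 0, 0, 0]]' | grep -E "pos|force: \["; python3 -m pendant '[[0, -0.0033, 0, 0, 0, 0], [0, 0, 0, 0, 0, 0]]' | grep -E "pos|force: \["
```

```text
tool_pos: [0.5194, 0.181, 0.1448]
ft_force: [-5.6, 4.6, -0.9]
tool_pos: [0.5194, 0.1806, 0.1449]
ft_force: [-6.3, 8.6, -0.7]
tool_pos: [0.5193, 0.1802, 0.145]
ft_force: [-7.3, 11.3, 0.1]
```

The lateral free play is about 4 mm, so the claws are in the slots. I'll centre the bracket and lower it.

Scaled: 0.005 m is 0.0083, 0.004 m is 0.0067.

```bash
python3 -m pendant '[[0, 0.0083, 0, 0, 0, 0], [0.0017, 0.0067, 0, 0, 0, 0], [0, 0, 0, 0, 0, 0], [0, 0, 0, 0, 0, 0]]' | grep -E "pos|force: \["; python3 -m pendant '[[0, 0, 0.0033, 0, 0, 0], [0, 0, 0, 0, 0, 0]]' | grep -E "pos|force: \["; python3 -m pendant '[[0, 0, 0.0033, 0, 0, 0], [0, 0, 0, 0, 0, 0]]' | grep -E "pos|force: \[";python3 go.py .495 .18 .144 .1612
```

```text
tool_pos: [0.5191, 0.1832, 0.1451]
ft_force: [-3.0, 0.5, -3.2]
tool_pos: [0.5192, 0.1829, 0.1434]
ft_force: [-3.3, 0.6, -0.2]
tool_pos: [0.5193, 0.1826, 0.1413]
ft_force: [-3.9, 0.9, 1.0]
turn [-0.0001  0.0001 -0.0003] then move [ 0.0244  0.0013 -0.0027] t 13.45 F [-3.9194  0.9089  0.9774] M [-0.0339  0.9892 -0.0675] pos [0.5193 0.1826 0.1413] yaw 0.1609339266512547 w 0.007313349473337605
```

Scaled: 0.002 m is 0.0033, 0.0005 m is 0.0008.

```bash
python3 -m pendant '[[0, 0.0008, 0.0033, 0, 0, 0], [0, 0, 0, 0, 0, 0]]' | grep -E "pos|force: \["; python3 -m pendant '[[0, 0, 0.0033, 0, 0, 0], [0, 0, 0, 0, 0, 0]]' | grep -E "pos|force: \["; python3 -m pendant '[[0, 0, 0.0033, 0, 0, 0], [0, 0, 0, 0, 0, 0]]' | grep -E "pos|force: \["
```

```text
tool_pos: [0.5192, 0.1829, 0.1394]
ft_force: [-3.3, -0.5, 1.0]
tool_pos: [0.5189, 0.183, 0.1381]
ft_force: [-5.4, -0.9, 3.0]
tool_pos: [0.5184, 0.183, 0.1366]
ft_force: [-7.9, -1.0, 5.6]
```

Scaled: 0.002 m is 0.0033.

```bash
python3 -m pendant '[[0, 0, 0.0033, 0, 0, 0], [0, 0, 0, 0, 0, 0]]' | grep -E "pos|force: \["; python3 -m pendant '[[0, 0, 0.0033, 0, 0, 0], [0, 0, 0, 0, 0, 0]]' | grep -E "pos|force: \["; python3 -m pendant '[[0, 0, 0.0033, 0, 0, 0], [0, 0, 0, 0, 0, 0]]' | grep -E "pos|force: \["; python3 go.py .495 .18 .144 .1612
```

```text
tool_pos: [0.5182, 0.1831, 0.1349]
ft_force: [-7.3, -1.3, 5.7]
tool_pos: [0.5185, 0.1831, 0.133]
ft_force: [-4.5, -0.3, -0.8]
tool_pos: [0.5183, 0.1831, 0.1297]
ft_force: [-4.9, -0.8, 4.0]
turn [-0.0001 -0.0013 -0.0001] then move [ 0.0235  0.0007 -0.0143] t 14.45 F [-4.8952 -0.8369  4.0458] M [-0.2466  1.632  -0.0791] pos [0.5183 0.1831 0.1297] yaw 0.16108415034369758 w 0.006698203142822874
```

Scaled: 0.002 m is 0.0033.

```bash
python3 -m pendant '[[0, 0, 0.0033, 0, 0, 0], [0, 0, 0, 0, 0, 0]]' | grep -E "pos|force: \["; python3 -m pendant '[[0, 0, 0.0033, 0, 0, 0], [0, 0, 0, 0, 0, 0]]' | grep -E "pos|force: \["; python3 -m pendant '[[0, 0, 0.0033, 0, 0, 0], [0, 0, 0, 0, 0, 0]]' | grep -E "pos|force: \["; python3 -m pendant '[[0, 0, 0.0033, 0, 0, 0], [0, 0, 0, 0, 0, 0]]' | grep -E "pos|force: \["
```

```text
tool_pos: [0.5183, 0.1831, 0.1276]
ft_force: [-5.7, -0.6, 3.2]
tool_pos: [0.5183, 0.1831, 0.1256]
ft_force: [-5.8, -0.9, 3.2]
tool_pos: [0.5191, 0.1833, 0.1229]
ft_force: [-4.1, -0.4, -0.2]
tool_pos: [0.5192, 0.1833, 0.1224]
ft_force: [-5.6, -1.4, 4.3]
```

Scaled: 0.002 m is 0.0033.

```bash
python3 -m pendant '[[0, 0, 0.0033, 0, 0, 0], [0, 0, 0, 0, 0, 0]]' | grep -E "pos|force: \["; python3 -m pendant '[[0, 0, 0.0033, 0, 0, 0], [0, 0, 0, 0, 0, 0]]' | grep -E "pos|force: \["; python3 -m pendant '[[0, 0, 0.0017, 0, 0, 0], [0, 0, 0, 0, 0, 0]]' | grep -E "pos|force: \["; python3 go.py .495 .18 .144 .1612
```

```text
tool_pos: [0.5192, 0.1833, 0.1222]
ft_force: [-7.1, -1.9, 9.9]
tool_pos: [0.5192, 0.1832, 0.122]
ft_force: [-11.5, -1.5, 15.8]
tool_pos: [0.5193, 0.1832, 0.122]
ft_force: [-11.7, -3.2, 19.2]
turn [-0.0003  0.0035 -0.0002] then move [ 0.0245  0.0007 -0.022 ] t 15.6167 F [-11.7425  -3.1652  19.24  ] M [-0.5295  2.773  -0.1533] pos [0.5193 0.1832 0.122 ] yaw 0.16102806352252003 w 0.006837192790241774
```

Hard stop at the predicted height. I'll tug lightly upward to check that the catch is over the bar.

Scaled: -0.007 m is -0.0117, 0.001 m is 0.0017.

```bash
python3 -m pendant '[[0.0017, 0, -0.0117, 0, 0, 0], [0, 0, 0, 0, 0, 0], [0, 0, 0, 0, 0, 0]]' | grep -E "pos|force: \["; python3 -m pendant '[[0, 0, -0.005, 0, 0, 0], [0, 0, 0, 0, 0, 0]]' | grep -E "pos|force: \["; python3 -m pendant '[[0, 0, -0.005, 0, 0, 0], [0, 0, 0, 0, 0, 0]]' | grep -E "pos|force: \["
```

```text
tool_pos: [0.5186, 0.1832, 0.123]
ft_force: [-0.5, -0.3, -2.1]
tool_pos: [0.5182, 0.1829, 0.1235]
ft_force: [3.5, 0.5, -12.3]
tool_pos: [0.5179, 0.1829, 0.1244]
ft_force: [8.0, 1.1, -22.4]
```

Scaled: 0.005 m is 0.0083, 0.004 m is 0.0067.

```bash
python3 -m pendant '[[-0.0017, 0, 0.0083, 0, 0, 0], [0, 0, 0.0067, 0, 0, 0], [0, 0, 0, 0, 0, 0], [0, 0, 0, 0, 0, 0]]' | grep -E "pos|force: \["; python3 -m pendant '[[0, 0, -0.0017, 0, 0, 0], [0, 0, 0, 0, 0, 0]]' | grep -E "pos|force: \["
```

```text
tool_pos: [0.5189, 0.1832, 0.1224]
ft_force: [-4.1, -2.4, 1.2]
tool_pos: [0.519, 0.1834, 0.1225]
ft_force: [-3.4, -1.7, 1.4]
```

Scaled: 0.003 m is 0.005, 0.002 m is 0.0033.

```bash
python3 -m pendant '[[0, 0, 0.005, 0, 0, 0], [0, 0, 0.0033, 0, 0, 0], [0, 0, 0, 0, 0, 0], [0, 0, 0, 0, 0, 0]]' | grep -E "pos|force: \["; python3 -m pendant '[[0.0017, 0, -0.005, 0, 0, 0], [0, 0, 0, 0, 0, 0]]' | grep -E "pos|force: \["; python3 -m pendant '[[0, 0, 0, 0, 0, 0], [0, 0, 0, 0, 0, 0], [0, 0, 0, 0, 0, 0], [0, 0, 0, 0, 0, 0], [0, 0, 0, 0, 0, 0], [0, 0, 0, 0, 0, 0]]' 0.045; python3 go.py .519 .183 .2 .1612
```

```text
tool_pos: [0.5191, 0.1833, 0.1218]
ft_force: [-10.6, -3.5, 16.5]
tool_pos: [0.5187, 0.1834, 0.122]
ft_force: [-5.9, -1.5, 9.8]
time_s: 17.7
tool_pos: [0.5183, 0.1832, 0.1191]
tcp_rot: [-0.0, -0.081, 0.997, 0.0]
ft_force: [-0.1, -0.3, -0.1]
grip_width: 0.045
grip_force: 0.0
turn [ 0.0001 -0.      0.0001] then move [-0.0007 -0.0004 -0.0809] t 17.7 F [-0.1324 -0.3112 -0.1004] M [0.0444 0.0273 0.0276] pos [0.5183 0.1832 0.1191] yaw 0.1612666531461229 w 0.04504386982579295
```

Released with no residual force. I'll retreat straight up, then back, and look.

Scaled: -0.035 m is -0.0583, -0.03 m is -0.05.

```bash
python3 -m pendant '[[0, 0, -0.0333, 0, 0, 0], [0, 0, -0.0583, 0, 0, 0], [0, 0, -0.0583, 0, 0, 0], [0, 0, -0.0583, 0, 0, 0], [0, 0, -0.05, 0, 0, 0], [0.05, -0.0333, 0, 0, 0, 0], [0.05, -0.05, 0, 0, 0, 0], [0.05, -0.05, 0, 0, 0, 0], [0.05, -0.05, 0, 0, 0, 0], [0.05, -0.05, 0, 0, 0, 0]]'; python3 -m pendant '[[0, -0.05, 0, 0, 0, 0], [0, -0.05, 0, 0, 0, 0], [0, -0.05, 0, 0, 0, 0], [0, 0, 0, 0, 0, 0], [0, 0, 0, 0, 0, 0]]' | grep -E "time|pos|force: \["
python3 - <<'E'
from h import *
a=robot.read_camera("top");b=robot.read_camera("scene")
A=cv2.resize(a["color"][190:320,325:425],None,fx=4,fy=4,interpolation=cv2.INTER_CUBIC)
B=cv2.resize(b["color"][140:270,290:390],None,fx=4,fy=4,interpolation=cv2.INTER_CUBIC)
save("final",np.hstack([A,B]))
E
```

```text
time_s: 18.53
tool_pos: [0.3933, 0.0224, 0.2743]
tcp_rot: [0.0, -0.081, 0.997, -0.0]
ft_force: [0.5, -1.7, 1.1]
grip_width: 0.045
grip_force: 0.0
time_s: 18.95
tool_pos: [0.4087, -0.0666, 0.274]
ft_force: [0.6, 1.5, -0.6]
```

View pics/final.png

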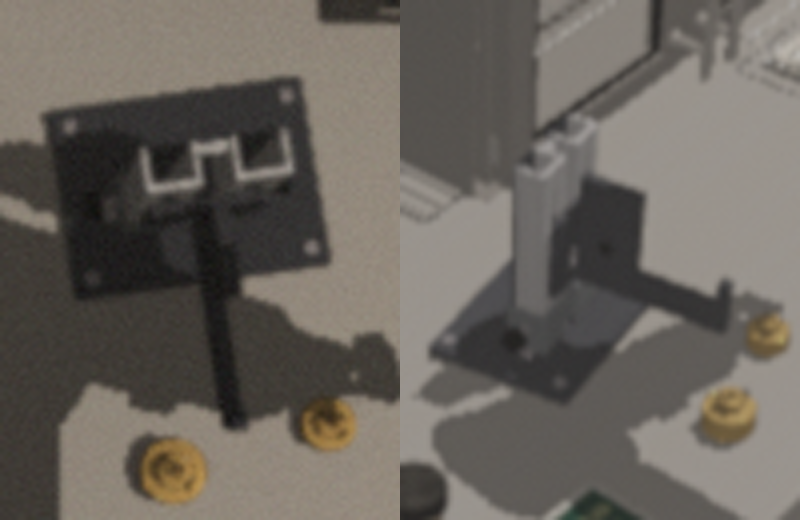

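The bracket hangs square and level on the stand, with the nose visible as a bright spot in the window at about (573,255). The weights are undisturbed, so I'm handing in.

```bash
python3 -c "
from workcell import robot
print(robot.close_job())"
```

```text
the job is handed in; nothing more can be done
None
```

The bracket is hooked into both slots and seated on its hard stop; an upward tug of about 20 N confirmed the catch holds. It is released and the job was handed in at about 19 s of the 72 s allowed, with no wrist-force reading above about 25 N.

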